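# Snap a parts box lid shut all round

## Task

The white lid of the clear parts box has been laid on but its rim is not snapped down yet: go round it and press each of the four rim sections (front, back, left and right) down with a fingertip until every one has clicked shut and the whole rim lies level. Only press: do not lift or tip the box or push it from its place, and leave the other things on the bench where they are.

Things in the scene. Friction and masses are not known exactly. Their poses are not given: they have to be found in the camera images.
- parts_box: clear plastic box of bearings (about 1.1 kg, loose on the bench) with a white lid, 150 (its x) by 210 (its y) by 79 high over the shut lid. Origin: centre of its underside, z up. The lid: flat middle panel 94 x 154, four stiff corners already home and, between them, four rim sections 28 wide that flex about a line 28 inside the lid's outer edge, each with a 14 deep snap skirt and thumb tab
- lid_middle (a point): centre of the top face of the lid's middle panel, 79 above the box's underside; never moves relative to the box
- press_front (a point): where to press the front rim section: on its top face, mid-length, 18 out from its flexing line and 10 in from the lid's outer edge. Own z axis square to that face, own x axis outward from the lid. Section open: about 5.7 higher than shut; shut: level with the middle panel, 79 above the box's underside
- rim_front (a joint): tilt of the front rim section (box -x side, 136 long), rad: 0 to 0.02 = unlatched, as it starts, outer edge about 9 above the panel; 0.32 = clicked shut, level with the panel, at a hard stop. Pressed down it resists with up to about 10 N at the press point (6 N at the outer edge), gives way near half-way, and past two thirds snaps shut by itself and stays; let go earlier it springs open
- press_back (a point): where to press the back rim section: on its top face, mid-length, 18 out from its flexing line and 10 in from the lid's outer edge. Own z axis square to that face, own x axis outward from the lid. Section open: about 5.7 higher than shut; shut: level with the middle panel, 79 above the box's underside
- rim_back (a joint): tilt of the back rim section (box +x side, 136 long), rad: 0 to 0.02 = unlatched, as it starts, outer edge about 9 above the panel; 0.32 = clicked shut, level with the panel, at a hard stop. Pressed down it resists with up to about 10 N at the press point (6 N at the outer edge), gives way near half-way, and past two thirds snaps shut by itself and stays; let go earlier it springs open
- press_left (a point): where to press the left rim section: on its top face, mid-length, 18 out from its flexing line and 10 in from the lid's outer edge. Own z axis square to that face, own x axis outward from the lid. Section open: about 5.7 higher than shut; shut: level with the middle panel, 79 above the box's underside
- rim_left (a joint): tilt of the left rim section (box +y side, 76 long), rad: 0 to 0.02 = unlatched, as it starts, outer edge about 9 above the panel; 0.32 = clicked shut, level with the panel, at a hard stop. Pressed down it resists with up to about 10 N at the press point (6 N at the outer edge), gives way near half-way, and past two thirds snaps shut by itself and stays; let go earlier it springs open
- press_right (a point): where to press the right rim section: on its top face, mid-length, 18 out from its flexing line and 10 in from the lid's outer edge. Own z axis square to that face, own x axis outward from the lid. Section open: about 5.7 higher than shut; shut: level with the middle panel, 79 above the box's underside
- rim_right (a joint): tilt of the right rim section (box -y side, 76 long), rad: 0 to 0.02 = unlatched, as it starts, outer edge about 9 above the panel; 0.32 = clicked shut, level with the panel, at a hard stop. Pressed down it resists with up to about 10 N at the press point (6 N at the outer edge), gives way near half-way, and past two thirds snaps shut by itself and stays; let go earlier it springs open
- large_bearing: bystander: loose ball bearing lying flat, outer diameter 62, height 16. Origin: centre of its underside
- small_bearing: bystander: loose ball bearing lying flat, outer diameter 42, height 12. Origin: centre of its underside
- bearing_carton: bystander: small closed carton 64 x 64 x 22 high. Origin: centre of its underside
- grease_jar: bystander: small round jar with screw cap, diameter 60, height 56. Origin: centre of its underside
- tape_roll: bystander: roll of packing tape lying on its side face, diameter 90, height 48. Origin: centre of its underside
- cutter_knife: bystander: flat box-cutter knife, 152 long along its y, 34 wide, 18 high. Origin: centre of its underside
- caliper: bystander: digital caliper lying flat, 236 long along its y, 64 wide over jaws and display, 13 high. Origin: centre of its underside

How it is judged:
By the outcome, as a careful person would: the job done as asked, in the order asked, and still so for the second after the job is handed in, with the robot touching nothing.
It also fails if it takes over 51 s, if anything falls off the work surface, if the arm or the gripper's body presses on something with over 40 N, if the wrist force passes 120 N, or if a joint passes its speed limit or range.

## Robot

A 6-joint arm with a two-finger parallel gripper is mounted at the origin on the work surface. World frame = base frame: x ahead of the robot, y to its left, z up, the work surface at z = 0. Lengths are in m, angles in rad, forces in N, time in s.
With the tool pointing down it reaches from about 0.3 to 0.875 m from the base axis. Payload 6.4 kg.
Tool frame: the origin (TCP) lies at the very end of the fingers, on their centre line; the grasp point (between the pads) lies 19 mm behind it; z points along the fingers, x is the direction in which the jaws open and shut, and the axes are right-handed (so a half turn about z gives the same grasp; the last joint's range is limited). The gripper opens to 88 mm and grips with 3 to 60 N. Pads are 18 mm wide; open, the fingers measure 123 mm over their backs; the gripper's body (75 mm by 187 mm) begins 45 mm behind the grasp point.
Start: joints at [-1.443, 0.181, 1.607, -0, 1.354, -0.206], TCP at [0.188, -0.543, 0.239] pointing down, gripper open.
Joint ranges: [-2.99, 2.99], [-0.89, 2.07], [0.3, 2.58], [-1.14, 4.28], [0, 2.63], [-3.12, 3.12]. Speed limits (rad/s): [2.57, 2.57, 3.01, 3.14, 3.14, 3.14].

## Interface

Orientations are given as a unit quaternion [w, x, y, z].
In Python, from cell import robot gives the robot as it stands.
- The arm moves only by the tool jog_arm, never from a script. Its argument "deltas" is a list of rows, each a list of 5 numbers: the finger opening in cm, from 0 to 8.81, then the shift along the tool's x, y, z in cm, then the turn about the tool's z in rad. A call has 1 to 10 rows; each row is the pose to reach, as a shift and turn from the pose measured when the call began, along the tool's axes at that moment; what a row does not reach only later rows make up. A row lasts 1/8 s, in which the tool goes at most 62.5 mm and 10.7 degrees, less where a joint would pass 70% of its speed; a pose out of reach is approached as far as the arm can. A call with a gripper value outside its range is refused whole. The fingers move at their own pace and stop on an object; "grip_force" is the grip in N (left out, the last holds). Time passes only in rows, so rows that repeat a pose let the fingers close. It gives the time, the measured TCP pose, the force and the opening at its end, in the units of the state.
- robot.get_state(): the state, without advancing time (a new reading comes with each control period).
- robot.read_camera(name): name is "scene" or "top" or "wrist"; returns a dict with "frame" (480x640x3 uint8, red, green, blue), "depth" (480x640 float32, m along the optical axis (not along the pixel's ray), 0 where there is no reading), "mtx" (3x3 intrinsics, pixels), "k1" (the pictures are not rectified: a ray, as slopes to the right and down, at radius r is drawn at 1 + k1 r^2 times it, then the intrinsics apply), "rvec" (rotation vector, rad) and "tvec" (3), from world to camera coordinates, as OpenCV has them; the wrist camera has in their place "hand_eye" (4x4, takes a point from camera to tool coordinates, whose origin is the TCP and whose axes are the tool frame's). Camera axes: x right, y down, z forward; pixel columns grow to the right and rows downward; lengths in m; the calibration is good to about 2 mm. A picture is of the moment at which its call begins: read the wrist's pose just before it.
- robot.close_job(): hands the job in, once; it reports no verdict.
The state is a dict: "clock": time; "joint_positions": joint angles; "joint_velocities": joint speeds; "effort": joint torques, N m; "position": TCP position; "ee_rot": TCP orientation; "contact_force": force on the tool from outside, world axes, zero at the start; "moment": the same for the moment, N m; "grip_width": opening from 0.0 (shut) to 1.0 (fully open).
Only numpy, scipy, OpenCV 4.12 (cv2) and the standard library are available. Lean on these libraries where they do the work, as an engineer would, in place of code of your own. Each camera call takes 0.05 s, during which the arm holds its last target. There are 200 camera calls.

## Working session

There is one attempt and no reset: what is moved stays moved. The work goes in short steps, Python scripts to look and compute and a tool call to move; the robot and the scene stay as the last step left them, time stands still between calls to the robot, and variables do not carry over. Pictures are saved under pics/ and viewed, about 8 in all and at most 12, crops included, and the job is handed in when it is done.

Besides the shell and the picture viewer there is one more tool, called after "Emit:" by a JSON object that holds its "method" and its "body", one argument or row to a line. jog_arm: Moves the arm, as the interface text tells. Its arguments: {"type":"object","properties":{"deltas":{"type":"array","items":{"type":"array","items":{"type":"number"}}},"grip_force":{"type":"number"}},"required":["deltas"]}

```bash
mkdir -p pics; cat > h.py <<'E'
import numpy as np, cv2
from cell import robot
def snap(n,f):
    c=robot.read_camera(n); cv2.imwrite('pics/'+f+'.png',c['frame'][:,:,::-1]); np.savez(f,**{k:v for k,v in c.items()}); return c
def ray(c,u,v):
    K=c['mtx'];k=float(c['k1']);d=np.array([(u-K[0,2])/K[0,0],(v-K[1,2])/K[1,1]]);s=d.copy()
    for _ in range(20): s=d/(1+k*(s@s))
    return np.array([s[0],s[1],1.])
def atz(c,u,v,z):
    R=cv2.Rodrigues(np.array(c['rvec'],float))[0];t=np.array(c['tvec'],float).ravel()
    o=-R.T@t;d=R.T@ray(c,u,v);return o+d*(z-o[2])/d[2]
def bydepth(c,u,v):
    R=cv2.Rodrigues(np.array(c['rvec'],float))[0];t=np.array(c['tvec'],float).ravel()
    return R.T@(ray(c,u,v)*c['depth'][int(round(v)),int(round(u))]-t)
E
python3 - <<'E'
from h import *
print(robot.get_state())
snap('top','top0');snap('scene','scene0')
E
```

```text
{'clock': 0.0, 'joint_positions': array([-1.44332910e+00,  1.81534616e-01,  1.60798286e+00, -3.03239206e-05,
        1.35381532e+00, -2.06311575e-01]), 'joint_velocities': array([-0.00108283, -0.00013894, -0.0015361 , -0.00219128,  0.00084193,
       -0.00121188]), 'effort': array([-1.82565644e-03, -4.33871341e+01, -3.41846645e+01,  6.98005641e-02,
        3.85784428e-02, -1.24314101e-04]), 'position': array([ 0.18831104, -0.54272533,  0.23782591]), 'ee_rot': array([-6.28958920e-04,  8.14745604e-01, -5.79817940e-01, -6.01382756e-04]), 'contact_force': array([ 0.06871851,  0.11121789, -0.42462546]), 'moment': array([ 0.04090824,  0.0112007 , -0.03325152]), 'grip_width': 1.0006450345123972}
```

View pics/top0.png

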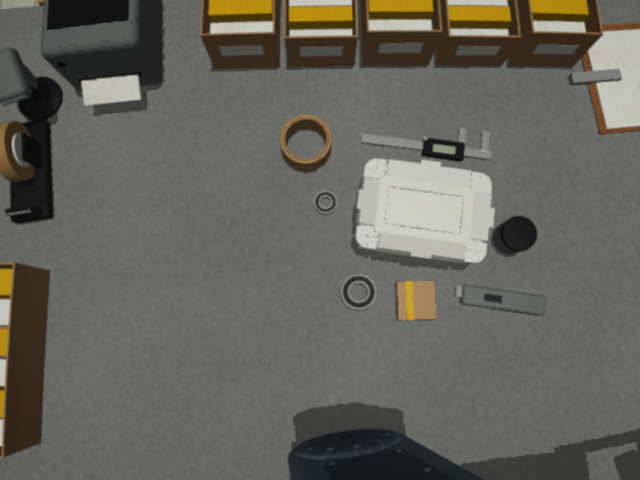

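View pics/scene0.png

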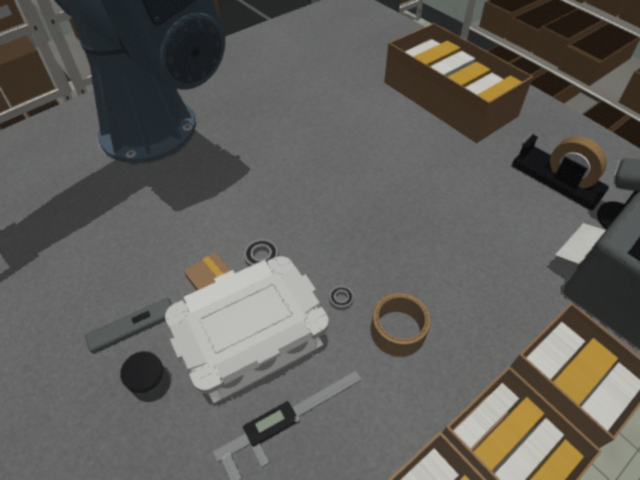

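Top view: the lid spans about u 357–494, v 158–265. The caliper is just behind it (v~150), the jar is at (518,234) by its right edge, and the knife and carton are in front. I'll enlarge it for the corners.

```bash
python3 - <<'E'
from h import *
c=dict(np.load('top0.npz'))
im=cv2.imread('pics/top0.png')[145:280,345:545]
cv2.imwrite('pics/crop.png',cv2.resize(im,None,fx=4,fy=4,interpolation=cv2.INTER_CUBIC))
for p in [(425,211),(358,211),(493,211),(425,160),(425,262),(518,234),(445,150)]: print(p,bydepth(c,*p).round(4))
# dense: lid points
Z=[];P=[]
for v in range(150,275):
  for u in range(345,505):
    q=bydepth(c,u,v)
    if .06<q[2]<.1: P.append(q)
P=np.array(P); print(len(P),np.percentile(P[:,2],[5,25,50,75,95]))
r=cv2.minAreaRect((P[:,:2]*1000).astype(np.float32)); print(r)
E
```

```text
(425, 211) [ 0.5898 -0.1051  0.0784]
(358, 211) [0.5912 0.0031 0.0778]
(493, 211) [ 0.5867 -0.2133  0.087 ]
(425, 160) [ 0.6719 -0.107   0.0899]
(425, 262) [ 5.168e-01 -1.171e-01 -3.000e-04]
(518, 234) [ 0.5546 -0.2643  0.0538]
(445, 150) [ 0.7164 -0.1604  0.0125]
12038 [0.07737324 0.0790514  0.08048349 0.08303965 0.08764326]
((592.2533569335938, -104.32771301269531), (219.63116455078125, 159.56698608398438), 81.62638092041016)
```

View pics/crop.png

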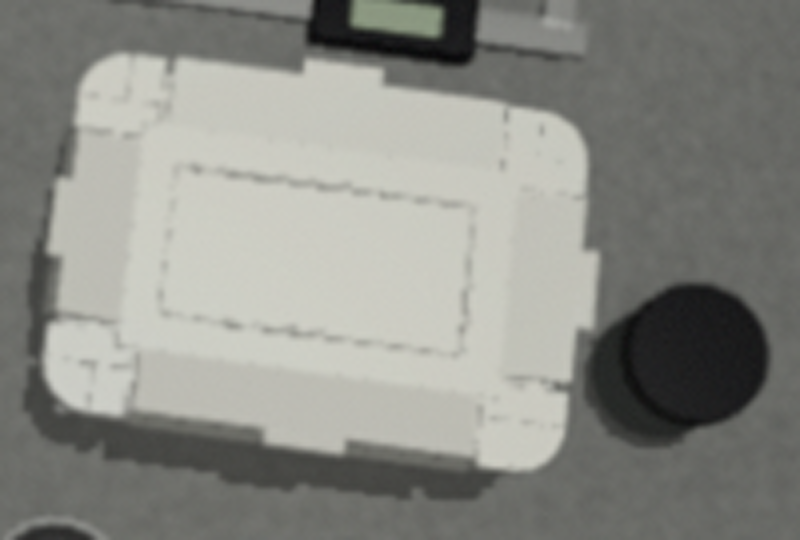

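```bash
cat >> h.py <<'E'
from scipy.spatial.transform import Rotation as Ro
def goal(C,yaw,name):
    out={'front':(-1,0),'back':(1,0),'left':(0,1),'right':(0,-1)}[name]
    r=.065 if out[0] else .095
    c,s=np.cos(yaw),np.sin(yaw); return C[:2]+np.array([[c,-s],[s,c]])@(np.array(out)*r)
def delta(xy,z,yawx):
    s=robot.get_state(); q=s['ee_rot'];R=Ro.from_quat(q[[1,2,3,0]]).as_matrix()
    d=R.T@(np.array([*xy,z])-s['position'])
    x=R[:,0]; a=np.arctan2(x[1],x[0]); t=-(yawx-a); t=(t+np.pi/2)%np.pi-np.pi/2
    print('clock',s['clock'],'pos',s['position'].round(4),'F',s['contact_force'].round(2),'d cm',(d*100).round(2),'turn',round(t,3),'axisz',R[:,2].round(4))
E
python3 - <<'E'
from h import *
c=dict(np.load('top0.npz'))
w=lambda x,y:atz(c,345+x/4-.375,145+y/4-.375,.079)
D=[w(*p) for p in [(175,165),(475,205),(465,355),(162,315)]]
print(np.mean(D,0),[np.degrees(np.arctan2(*(D[i]-D[j])[:2])) for i,j in((0,1),(3,2))],[np.degrees(np.arctan2(*(D[i]-D[j])[1::-1])) for i,j in((0,3),(1,2))])
print([np.linalg.norm(D[i]-D[j]) for i,j in((0,1),(3,2),(0,3),(1,2))])
# corner outline edges
E=[w(*p) for p in [(78,115),(45,360),(588,165),(568,430),(135,53),(540,110),(100,413),(525,471)]]
e=lambda a,b:np.degrees(np.arctan2(*(E[a]-E[b])[1::-1]))
print(e(0,1),e(2,3),e(4,5)-90,e(6,7)-90)
def d(a,b): return 0
# centre from the outlines, yaw y0
for y0 in (-.115,-.13):
  cc,ss=np.cos(y0),np.sin(y0);L=np.array(E)[:,:2]@np.array([[cc,-ss],[ss,cc]])
  l,r=L[:2,1].mean(),L[2:4,1].mean();t,b=L[4:6,0].mean(),L[6:8,0].mean()
  m=np.array([(t+b)/2,(l+r)/2]);print(y0,l-r,t-b,np.array([[cc,-ss],[ss,cc]])@m)
E
```

```text
[ 0.59215832 -0.10431156  0.079     ] [np.float64(8.429141993098675), np.float64(8.35036792653863)] [np.float64(-6.839848238164832), np.float64(-7.269529035676178)]
[np.float64(0.12303727845108643), np.float64(0.12256466288028917), np.float64(0.06256929919675908), np.float64(0.06238949723812862)]
-8.928484557098393 -8.308740325792112 -8.865815585598895 -8.60650518074496
-0.115 0.2101777508066098 0.1502092189129458 [ 0.59269243 -0.10507325]
-0.13 0.21019894504082726 0.1501954909270936 [ 0.59271384 -0.10512452]
```

```bash
python3 - <<'E'
from h import *
C=np.array([.5925,-.1048]);y=-.15
for n in('front','back','left','right'): print(n,goal(C,y,n).round(4))
delta(goal(C,y,'front'),.12,y+np.pi/2)
E
```

```text
front [ 0.5282 -0.0951]
back [ 0.6568 -0.1145]
left [ 0.6067 -0.0109]
right [ 0.5783 -0.1987]
clock 0.1 pos [ 0.1883 -0.5428  0.2379] F [-0.73  0.87 -1.53] d cm [-31.15 -46.78  11.85] turn 0.484 axisz [-2.0e-04  1.5e-03 -1.0e+00]
```

Emit:
{"method": "jog_arm", "body": {
  "deltas": [
    [0,-6,-9,1,0.1],
    [0,-12,-18,2,0.2],
    [0,-18,-27,3,0.3],
    [0,-24,-36,4,0.4],
    [0,-28,-42,5,0.484],
    [0,-31.15,-46.78,5,0.484],
    [0,-31.15,-46.78,8,0.484],
    [0,-31.15,-46.78,10,0.484],
    [0,-31.15,-46.78,10,0.484]
  ],
  "grip_force": 10
}}

```text
clock: 1.23
position: [0.5219, -0.1029, 0.1427]
ee_rot: [0.0, -0.652, 0.758, 0.0]
contact_force: [-0.2, -1.5, -0.4]
grip_width: 0.009
```

```bash
python3 - <<'E'
from h import *
C=np.array([.5925,-.1048]);y=-.15
delta(goal(C,y,'front'),.079,y+np.pi/2)
print(robot.get_state()['grip_width'])
E
```

```text
clock 1.225 pos [ 0.5219 -0.1029  0.1427] F [-0.2  -1.51 -0.4 ] d cm [-0.86 -0.51  6.37] turn -0.0 axisz [ 3.0e-04  1.2e-03 -1.0e+00]
0.009435719502079002
```

Emit:
{"method": "jog_arm", "body": {
  "deltas": [
    [0,-0.86,-0.51,2,0],
    [0,-0.86,-0.51,3.5,0],
    [0,-0.86,-0.51,4.5,0],
    [0,-0.86,-0.51,5.2,0],
    [0,-0.86,-0.51,5.6,0],
    [0,-0.86,-0.51,6,0],
    [0,-0.86,-0.51,6.3,0],
    [0,-0.86,-0.51,6.4,0],
    [0,-0.86,-0.51,6.4,0]
  ]
}}

```text
clock: 2.35
position: [0.5284, -0.0955, 0.0793]
ee_rot: [0.0, -0.652, 0.758, 0.0]
contact_force: [-2.8, -0.8, 3.8]
grip_width: 0.01
```

```bash
python3 - <<'E'
from h import *
C=np.array([.5925,-.1048]);y=-.15
delta(goal(C,y,'front'),.079,y+np.pi/2)
E
```

```text
clock 2.35 pos [ 0.5284 -0.0955  0.0793] F [-2.84 -0.78  3.83] d cm [-0.04  0.02  0.03] turn -0.0 axisz [ 6.e-04  6.e-04 -1.e+00]
```

Likely shut; press about 1 mm more to confirm the hard stop, then lift.

Emit:
{"method": "jog_arm", "body": {
  "deltas": [
    [0,0,0,0.1,0],
    [0,0,0,0.15,0],
    [0,0,0,0.15,0]
  ]
}}

```text
clock: 2.72
position: [0.5285, -0.0955, 0.079]
ee_rot: [0.0, -0.652, 0.758, 0.0]
contact_force: [-6.4, 0.9, 11.4]
grip_width: 0.006
```

Emit:
{"method": "jog_arm", "body": {
  "deltas": [
    [0,0,0,-1,0],
    [0,0,0,-4,0],
    [0,0,0,-4,0]
  ]
}}

```text
clock: 3.1
position: [0.5306, -0.0963, 0.1216]
ee_rot: [0.002, -0.652, 0.758, -0.003]
contact_force: [0.0, 0.1, -0.2]
grip_width: 0.006
```

```bash
python3 - <<'E'
from h import *
C=np.array([.5925,-.1048]);y=-.15
delta(goal(C,y,'back'),.079,y+np.pi/2)
c=snap('top','top1')
for n in('front','back','left','right'):
    g=goal(C,y,n); R=cv2.Rodrigues(c['rvec'])[0]
    uv=cv2.projectPoints(np.array([[*g,.08]]),c['rvec'],c['tvec'],c['mtx'],np.array([c['k1'],0,0,0],float))[0].ravel()
    print(n,uv,bydepth(c,*uv).round(4))
E
```

```text
clock 3.1 pos [ 0.5306 -0.0963  0.1216] F [ 0.03  0.12 -0.23] d cm [ -0.09 -12.72   4.34] turn 0.0 axisz [ 0.006  -0.0016 -1.    ]
front [420.75176789 248.63006745] [ 0.4596 -0.0076  0.5302]
back [428.8725435  170.77133593] [ 0.537  -0.0308  0.4629]
left [366.47997338 201.21887843] [ 0.605  -0.0103  0.0868]
right [483.10710566 217.10786276] [ 0.4977 -0.0773  0.4552]
```

Emit:
{"method": "jog_arm", "body": {
  "deltas": [
    [0,0,-5,0,0],
    [0,0,-10,0,0],
    [0,-0.09,-12.72,0,0],
    [0,-0.09,-12.72,1,0],
    [0,-0.09,-12.72,1.5,0]
  ]
}}

```text
clock: 3.78
position: [0.6533, -0.1134, 0.103]
ee_rot: [0.0, -0.652, 0.758, 0.0]
contact_force: [0.1, -0.1, -0.2]
grip_width: 0.008
```

```bash
python3 - <<'E'
from h import *
C=np.array([.5925,-.1048]);y=-.15
delta(goal(C,y,'back'),.079,y+np.pi/2)
E
```

```text
clock 3.775 pos [ 0.6533 -0.1134  0.103 ] F [ 0.15 -0.06 -0.24] d cm [ 0.06 -0.36  2.4 ] turn 0.0 axisz [-5.e-04  8.e-04 -1.e+00]
```

Emit:
{"method": "jog_arm", "body": {
  "deltas": [
    [0,0.06,-0.36,0.3,0],
    [0,0.06,-0.36,0.9,0],
    [0,0.06,-0.36,1.3,0],
    [0,0.06,-0.36,1.7,0],
    [0,0.06,-0.36,2.0,0],
    [0,0.06,-0.36,2.3,0],
    [0,0.06,-0.36,2.45,0],
    [0,0.06,-0.36,2.5,0],
    [0,0.06,-0.36,2.5,0]
  ]
}}

```text
clock: 4.9
position: [0.6572, -0.1146, 0.0793]
ee_rot: [0.0, -0.652, 0.758, -0.0]
contact_force: [-2.2, 1.4, 7.0]
grip_width: 0.008
```

Emit:
{"method": "jog_arm", "body": {
  "deltas": [
    [0,0,0,-1,0],
    [0,0,0,-4,0],
    [0,0,0,-4,0]
  ]
}}

```text
clock: 5.28
position: [0.659, -0.1153, 0.1221]
ee_rot: [0.002, -0.652, 0.758, -0.002]
contact_force: [-0.3, 0.2, 0.4]
grip_width: 0.005
```

```bash
python3 - <<'E'
from h import *
C=np.array([.5925,-.1048]);y=-.15
delta(goal(C,y,'left'),.079,y)
E
```

```text
clock 5.275 pos [ 0.659  -0.1153  0.1221] F [-0.26  0.21  0.37] d cm [-9.55  6.75  4.26] turn -1.571 axisz [ 0.0054 -0.0014 -1.    ]
```

Emit:
{"method": "jog_arm", "body": {
  "deltas": [
    [0,-2,1,0,-0.18],
    [0,-4,2,0,-0.36],
    [0,-6,3,0,-0.54],
    [0,-8,4,0,-0.72],
    [0,-9.55,5,0,-0.9],
    [0,-9.55,6.75,0,-1.08],
    [0,-9.55,6.75,0,-1.26],
    [0,-9.55,6.75,0,-1.44],
    [0,-9.55,6.75,0.5,-1.571],
    [0,-9.55,6.75,1.5,-1.571]
  ]
}}

```text
clock: 6.52
position: [0.6064, -0.0108, 0.1057]
ee_rot: [0.001, 0.997, -0.075, 0.003]
contact_force: [-0.5, 0.3, 0.1]
grip_width: 0.003
```

```bash
python3 - <<'E'
from h import *
C=np.array([.5925,-.1048]);y=-.15
delta(goal(C,y,'left'),.079,y)
c=snap('top','top2')
P={'front':(-.065,0),'back':(.065,0),'left':(0,.095),'right':(0,-.095),'middle':(0,0)}
cc,ss=np.cos(y),np.sin(y)
for n,p in P.items():
    g=C+np.array([[cc,-ss],[ss,cc]])@np.array(p)
    uv=cv2.projectPoints(np.array([[*g,.08]]),c['rvec'],c['tvec'],c['mtx'],np.array([c['k1'],0,0,0],float))[0].ravel()
    print(n,uv.round(),bydepth(c,*uv).round(4))
E
```

```text
clock 6.525 pos [ 0.6064 -0.0108  0.1057] F [-0.49  0.26  0.08] d cm [0.02 0.   2.67] turn -0.001 axisz [ 0.0052 -0.0014 -1.    ]
front [421. 249.] [ 0.4582 -0.0058  0.5394]
back [429. 171.] [ 0.5537 -0.0425  0.4095]
left [366. 201.] [0.4967 0.0283 0.5195]
right [483. 217.] [ 0.5772 -0.197   0.0853]
middle [425. 209.] [ 0.5122 -0.0336  0.4252]
```

Emit:
{"method": "jog_arm", "body": {
  "deltas": [
    [0,0,0,0.8,0],
    [0,0,0,1.2,0],
    [0,0,0,1.6,0],
    [0,0,0,2.0,0],
    [0,0,0,2.3,0],
    [0,0,0,2.6,0],
    [0,0,0,2.75,0],
    [0,0,0,2.77,0],
    [0,0,0,2.77,0]
  ]
}}

```text
clock: 7.7
position: [0.6059, -0.0105, 0.0788]
ee_rot: [0.0, 0.997, -0.076, 0.002]
contact_force: [-8.0, 2.6, 17.7]
grip_width: 0.007
```

Emit:
{"method": "jog_arm", "body": {
  "deltas": [
    [0,0,0,-1,0],
    [0,0,0,-4,0],
    [0,0,0,-4,0]
  ]
}}

```text
clock: 8.07
position: [0.6077, -0.011, 0.1213]
ee_rot: [0.001, 0.997, -0.076, 0.004]
contact_force: [0.4, 0.1, -0.5]
grip_width: 0.004
```

```bash
python3 - <<'E'
from h import *
C=np.array([.5925,-.1048]);y=-.15
delta(goal(C,y,'right'),.079,y)
E
```

```text
clock 8.075 pos [ 0.6077 -0.011   0.1213] F [ 0.4   0.11 -0.48] d cm [-0.09 19.    4.25] turn -0.002 axisz [ 0.0086 -0.0024 -1.    ]
```

Emit:
{"method": "jog_arm", "body": {
  "deltas": [
    [0,0,5,0,0],
    [0,0,10,0,0],
    [0,0,15,0,0],
    [0,-0.09,19,0,0],
    [0,-0.09,19,1,0],
    [0,-0.09,19,1.5,0],
    [0,-0.09,19,1.5,0]
  ]
}}

```text
clock: 8.95
position: [0.5776, -0.197, 0.1052]
ee_rot: [0.0, 0.997, -0.075, 0.003]
contact_force: [-0.0, -0.6, 0.1]
grip_width: 0.005
```

```bash
python3 - <<'E'
from h import *
C=np.array([.5925,-.1048]);y=-.15
delta(goal(C,y,'right'),.079,y)
E
```

```text
clock 8.95 pos [ 0.5776 -0.197   0.1052] F [-0.03 -0.59  0.07] d cm [0.08 0.16 2.62] turn -0.001 axisz [ 0.0066 -0.001  -1.    ]
```

Emit:
{"method": "jog_arm", "body": {
  "deltas": [
    [0,0.08,0.16,0.8,0],
    [0,0.08,0.16,1.2,0],
    [0,0.08,0.16,1.6,0],
    [0,0.08,0.16,2.0,0],
    [0,0.08,0.16,2.3,0],
    [0,0.08,0.16,2.6,0],
    [0,0.08,0.16,2.68,0],
    [0,0.08,0.16,2.68,0]
  ]
}}

```text
clock: 9.95
position: [0.5786, -0.1992, 0.0793]
ee_rot: [0.001, 0.997, -0.075, 0.004]
contact_force: [-3.0, -0.3, 7.1]
grip_width: 0.002
```

Emit:
{"method": "jog_arm", "body": {
  "deltas": [
    [0,0,0,-1,0],
    [0,0,0,-6,0],
    [0,3,6,-12,0],
    [0,-1,12,-15,0],
    [0,-4,18,-15,0],
    [0,-8,23,-15,0],
    [0,-12,28,-15,0],
    [0,-16,32,-15,0],
    [0,-16,32,-15,0]
  ]
}}

```text
clock: 11.08
position: [0.3687, -0.4931, 0.2286]
ee_rot: [0.001, 0.997, -0.077, 0.004]
contact_force: [0.0, -0.1, -0.9]
grip_width: 0.003
```

```bash
python3 - <<'E'
from h import *
C=np.array([.5925,-.1048]);y=-.15
print(robot.get_state()['position'])
c=snap('top','top3');snap('scene','scene3');c0=dict(np.load('top0.npz'))
a=cv2.imread('pics/top0.png')[120:330,270:560];b=cv2.imread('pics/top3.png')[120:330,270:560]
s=cv2.imread('pics/scene3.png')[240:420,140:360]
cv2.imwrite('pics/cmp.png',np.vstack([cv2.resize(b,(760,280*760//386)) if 0 else cv2.resize(b,None,fx=2,fy=2),cv2.resize(s,(580,0) if 0 else (580,175*580//580))]) if 0 else cv2.resize(b,None,fx=2.7,fy=2.7))
P={'front':(-.065,0),'back':(.065,0),'left':(0,.095),'right':(0,-.095),'middle':(0,0)}
cc,ss=np.cos(y),np.sin(y);Rz=np.array([[cc,-ss],[ss,cc]])
for n,p in P.items():
  z=[]
  for k in(c0,c):
    v=[]
    for o in np.mgrid[-.006:.007:.003,-.006:.007:.003].reshape(2,-1).T:
      uv=cv2.projectPoints(np.array([[*(C+Rz@(np.array(p)+o)),.08]]),c['rvec'],c['tvec'],c['mtx'],np.array([c['k1'],0,0,0],float))[0].ravel()
      v.append(bydepth(k,*uv)[2])
    z.append(round(np.median(v)*1000,1))
  print(n,z)
d=cv2.absdiff(a,b).max(2)>40
n,l,st,ct=cv2.connectedComponentsWithStats(d.astype(np.uint8)); print([(s_[0]+270,s_[1]+120,*s_[2:]) for s_ in st[1:] if s_[4]>8])
E
```

```text
[ 0.36874988 -0.49310732  0.22863758]
front [np.float64(85.3), np.float64(79.4)]
back [np.float64(84.3), np.float64(79.8)]
left [np.float64(86.2), np.float64(80.0)]
right [np.float64(84.9), np.float64(79.7)]
middle [np.float64(79.7), np.float64(80.0)]
[(np.int32(422), np.int32(160), np.int32(19), np.int32(7), np.int32(28)), (np.int32(465), np.int32(170), np.int32(7), np.int32(5), np.int32(11)), (np.int32(355), np.int32(192), np.int32(6), np.int32(20), np.int32(51)), (np.int32(358), np.int32(213), np.int32(2), np.int32(11), np.int32(14)), (np.int32(378), np.int32(247), np.int32(52), np.int32(14), np.int32(133)), (np.int32(431), np.int32(255), np.int32(31), np.int32(6), np.int32(59))]
```

View pics/cmp.png

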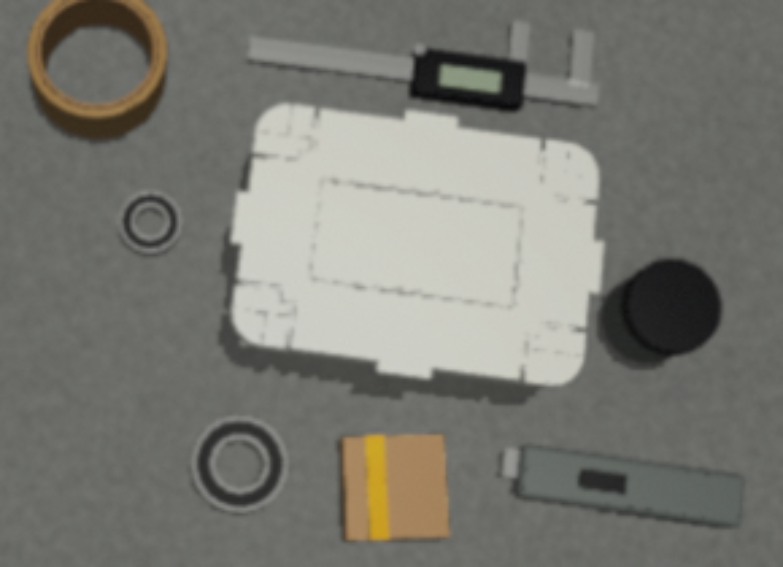

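View pics/scene3.png

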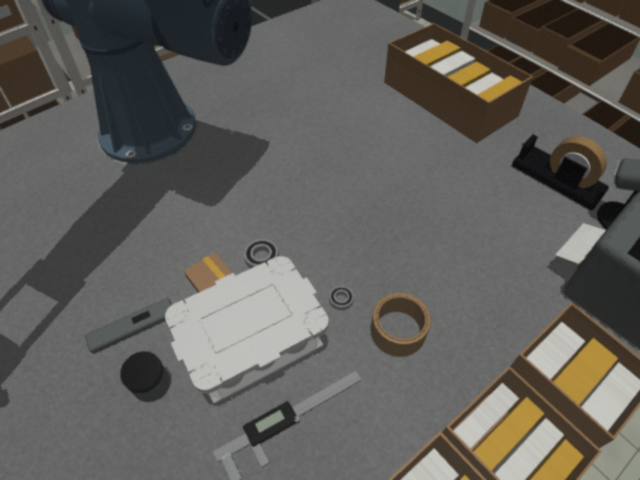

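The top crop shows all four sections the same shade as the panel and level with it. The box (corners near (270,110) and (560,380) in the crop) and the bystanders are where they were. The scene view agrees, with the lid at about (245,320). Handing in.

```bash
python3 -c "
from cell import robot
print(robot.close_job())"
```

```text
the job is handed in; nothing more can be done
None
```

I pressed the front, back, left and right rim sections shut in that order, using the closed fingertips. I then moved the arm clear and handed the job in at about 11 s on the robot's clock.

- **Rim level:** in the last depth image the four press points are at 79.4–80.0 mm, against 80.0 mm for the middle panel. Before pressing they were at 84–86 mm. Each press ended against the hard stop, at a TCP height of about 79 mm.
- **Forces:** the highest reading at the end of a press was about 18 N down and 8 N sideways, on the left section. The wrist force was only read at the end of each move, so brief peaks in between were not seen.
- **Nothing moved:** comparing the top images before and after, the only differences were at the lid's rim sections. The box, its corners and the other items show no visible shift.

No check failed or disagreed.

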